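# Load a spindle from its spring clips into the marking vees

### The arm

A 6-joint arm with a two-finger parallel gripper is mounted at the origin on a cart in front of the work surface, level with it; the furniture and walls round the work are solid. World frame = base frame: x ahead of the robot, y to its left, z up, the work surface at z = 0. Lengths are in m, angles in rad, forces in N, time in s.
With the tool pointing down it reaches from about 0.4 to 0.825 m from the base axis. Payload 7 kg.
Tool frame: the origin (TCP) lies between the finger pads; the fingertips stand 22 mm ahead of it and the grasp point (between the pads) lies 3 mm ahead of it; z points along the fingers, y is the direction in which the jaws open and shut (so a half turn about z gives the same grasp; the last joint's range is limited). The gripper opens to 88 mm and grips with 3 to 60 N. Pads are 19 mm wide; open, the fingers measure 130 mm over their backs; the gripper's body (78 mm by 193 mm) begins 47 mm behind the grasp point.
Start: joints at [1.398, 0.359, 0.012, 0, -1.224, -0.288], TCP at [0.3, 0.605, 0.249] pointing down, gripper open.
Joint ranges: [-3.07, 3.07], [-1.43, 2.12], [-1.02, 1.25], [-3.03, 1.67], [-3.05, -0], [-3.03, 3.03]. Speed limits (rad/s): [2.39, 2.39, 3.01, 3.14, 3.14, 3.14].

### API

Orientations are given as [roll, pitch, yaw] about the fixed x, y, z axes, in that order (R = Rz(yaw) Ry(pitch) Rx(roll)).
In Python, from station import arm, optics gives the robot as it stands. The module is installed in compiled form; this text tells all that it offers.
- The arm moves only by the tool jog_arm, never from a script. Its argument "motion" is a list that holds one entry, the list of rows, each a list of 7 numbers: the shift along the tool's x, y, z in m, then the turn, a rotation vector about the tool's x, y, z in degrees, then the finger opening in m, from 0 to 0.0876. In form: [[[x, y, z, rx, ry, rz, grip], ...]]. A call has 1 to 8 rows; each row is the pose to reach, as a shift and turn from the pose measured when the call began, along the tool's axes at that moment; what a row does not reach only later rows make up. A row lasts 1/10 s, in which the tool goes at most 50 mm and 8.59 degrees, less where a joint would pass 70% of its speed; a pose out of reach is approached as far as the arm can. A call with a gripper value outside its range is refused whole. The fingers move at their own pace and stop on an object; "newtons" is the grip in N (left out, the last holds). Time passes only in rows, so rows that repeat a pose let the fingers close. It gives the time, the measured TCP pose, the force and the opening at its end, in the units of the state.
- arm.get_state(): the state, without advancing time (a new reading comes with each control period).
- optics.grab_frame(name): name is "scene" or "top" or "wrist"; returns the picture (420x560x3 uint8, red, green, blue); there is no depth.
- optics.camera_model(name): a dict with "mtx" (3x3 intrinsics, pixels), "R" (3x3) and "t" (3): a world point X has camera coordinates R X + t; the wrist camera has in their place "mount" (4x4, takes a point from camera to tool coordinates, whose origin is the TCP and whose axes are the flange's). Camera axes: x right, y down, z forward; pixel columns grow to the right and rows downward; lengths in m; the calibration is good to about 2 mm. The wrist camera is an equidistant fisheye: a pixel r from the principal point sees the ray r / f radians off the axis. A picture is of the moment at which its call begins: read the wrist's pose just before it. camera_model takes no time and is no camera call.
- arm.job_done(): hands the job in, once; it reports no verdict.
The state is a dict: "t": time; "q": joint angles; "qd": joint speeds; "joint_efforts": joint torques, N m; "eef_pos": TCP position; "ee_rot": TCP orientation; "force": force on the tool from outside, world axes, zero at the start; "moment": the same for the moment, N m; "width": finger opening in m.
Only numpy, scipy, OpenCV 4.12 (cv2) and the standard library are available. Lean on these libraries where they do the work, as an engineer would, in place of code of your own. Each camera call takes 0.05 s, during which the arm holds its last target.

### The job

The next spindle for laser marking is held in the two spring clips of its grey holder. Snap it forward out of both clips, and lay it in the two vee blocks of the marking jig so that it rests fully down in both vees with its collars just outside them. Set it down and let go without dropping it, and leave the other things on the worktop where they are.

Things in the scene. Friction and masses are not known exactly. Their poses are not given: they have to be found in the camera images.
- spindle: Bright turned aluminium spindle, 140 mm long, 18 mm in diameter, about 0.13 kg, with a collar 26 mm in diameter 54 to 62 mm either side of its middle. Origin at its middle, on its axis; its own y runs along it (x and z turn as it rolls); both ends alike. It starts level in both clips. The plain 70 mm between the clips can be gripped from above, across its 18 mm.
- clip_holder: Grey steel holder, fixed, stands elsewhere each time: base plate 128 (y) x 78 (x) x 8 mm, two uprights 18 mm wide and 90 mm high at y = +42 and -42 mm, front faces 18.5 mm behind the spindle's axis, each with a sprung C-clip. Origin at worktop level under the spindle's axis; y along the spindle, z up. Between the uprights all is open down to the base plate.
- clip_seat (a point): Where the middle of the clipped spindle sits (up to 4 mm off lengthways), 78 mm above the worktop; axes as the holder's: -x points forward, out of the clip mouths, towards the robot. Each clip, 12 mm wide, has an upper and a lower sprung jaw; pulling both clips open takes about 12 N in all; clear of them after 25 mm. It cannot be lifted or slid endways out.
- vee_jig: Marking jig, fixed, stands elsewhere each time: dark steel base plate 128 (y) x 86 (x) x 10 mm with two bright vee blocks, each 10 mm thick (y) and 44 mm wide (x), at y = +42 and -42 mm, tops 56 mm above the worktop. Their 90 degree vees open upward, 33 mm wide at the top. Origin at the middle of its underside; y along the spindle's place, z up.
- vee_seat (a point): Where the middle of the spindle lies when it is home in both vees, 52 mm above the worktop; axes as the jig's: y along the spindle, z up. Lengthways it has 7 mm of play either way before a collar meets a vee block; with a collar on top of a block it is not home.
- mouse: Bystander, to be left alone: white mouse, 113x62x40 mm. Origin at the centre of its underside.
- tweezers: Bystander, to be left alone: steel tweezers, 125 mm long. Origin at the centre of its underside.
- tape_roll: Bystander, to be left alone: roll of masking tape lying flat, 91 mm across, 24 mm high. Origin at the centre of its underside.
- screwdriver_red: Bystander, to be left alone: small screwdriver with a red handle, 162 mm long. Origin at the centre of its underside.
- parts_tray: Bystander, to be left alone: small blue open tray of parts, 94x127x29 mm. Origin at the centre of its underside.
- marker_black: Bystander, to be left alone: black felt marker, 129 mm long. Origin at the centre of its underside.
- part_block_3: Bystander, to be left alone: light grey metal block with two holes, 30x45x20 mm. Origin at the centre of its underside.
- part_tag_6: Bystander, to be left alone: small white plate with a dark face, 25x60x9 mm. Origin at the centre of its underside.
- usb_stick: Bystander, to be left alone: black usb stick, 52 mm long. Origin at the centre of its underside.

How it is judged:
By the outcome, as a careful person would: the job done as asked, in the order asked, and still so for the second after the job is handed in, with the robot touching nothing.
It also fails if it takes over 42 s, if anything falls off the work surface, if the arm or the gripper's body presses on something with over 40 N, if the wrist force passes 120 N, or if a joint passes its speed limit or range.

## Working session

There is one attempt and no reset: what is moved stays moved. The work goes in short steps, Python scripts to look and compute and a tool call to move; the robot and the scene stay as the last step left them, time stands still between calls to the robot, and variables do not carry over. Pictures are saved under pics/ and viewed, and the job is handed in when it is done.

Besides the shell and the picture viewer there is one more tool, called after "Request:" as name(argument=value, ...), one argument or row to a line, values as JSON. jog_arm: Moves the arm, as the interface text tells. Its arguments: {"type":"object","properties":{"motion":{"type":"array","items":{"type":"array","items":{"type":"array","items":{"type":"number"}}}},"newtons":{"type":"number"}},"required":["motion"]}

```bash
mkdir -p pics; python3 - <<'E'
from station import arm, optics
import cv2, numpy as np
np.set_printoptions(precision=4,suppress=True)
s=arm.get_state(); print(s)
for n in ("scene","top","wrist"):
    im=optics.grab_frame(n); cv2.imwrite(f"pics/{n}0.png",im[:,:,::-1])
    print(n,optics.camera_model(n))
E
```

```text
{'t': 0.0, 'q': array([ 1.3981,  0.3594,  0.011 , -0.0004, -1.2241, -0.2881]), 'qd': array([-0.0005,  0.0015,  0.0013, -0.0006,  0.0025,  0.0004]), 'joint_efforts': array([  0.0019, -58.2718,  29.3054,   6.997 ,   0.0067,  -0.0002]), 'eef_pos': array([0.3   , 0.6042, 0.2476]), 'ee_rot': array([ 3.14  , -0.0001, -0.4609]), 'force': array([ 0.1521, -0.0262, -0.565 ]), 'moment': array([-0.0644, -0.0332,  0.0518]), 'width': 0.08752398191045288}
scene {'mtx': array([[404.4776,   0.    , 276.9101],
       [  0.    , 404.4776, 209.9174],
       [  0.    ,   0.    ,   1.    ]]), 'R': array([[-0.5806, -0.8142,  0.0005],
       [-0.5983,  0.4263, -0.6784],
       [ 0.5522, -0.3942, -0.7347]]), 't': array([0.3863, 0.3767, 0.5966])}
top {'mtx': array([[541.0389,   0.    , 277.5438],
       [  0.    , 541.0389, 211.4168],
       [  0.    ,   0.    ,   1.    ]]), 'R': array([[ 0.0005, -0.9996,  0.0291],
       [-0.9908, -0.0044, -0.1353],
       [ 0.1354, -0.0287, -0.9904]]), 't': array([0.0368, 0.5703, 0.978 ])}
wrist {'mtx': array([[325.1923,   0.    , 281.1263],
       [  0.    , 325.1923, 207.1755],
       [  0.    ,   0.    ,   1.    ]]), 'mount': array([[ 0.0007, -0.956 , -0.2934,  0.079 ],
       [ 1.    ,  0.0008, -0.0003, -0.0006],
       [ 0.0005, -0.2934,  0.956 , -0.1363],
       [ 0.    ,  0.    ,  0.    ,  1.    ]])}
```

View pics/scene0.png

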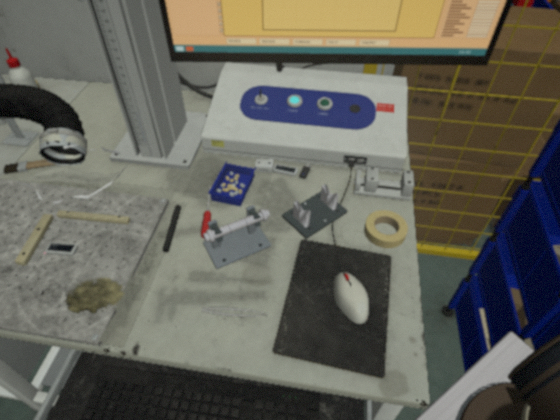

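View pics/top0.png

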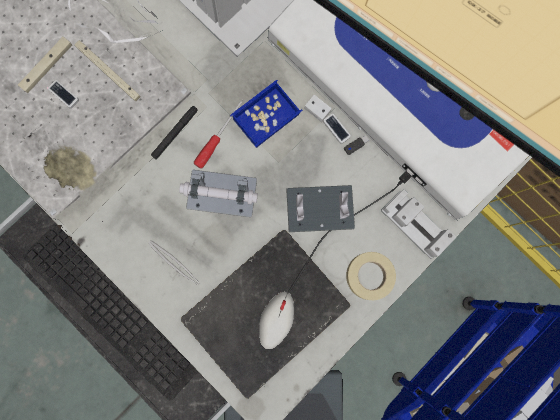

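View pics/wrist0.png

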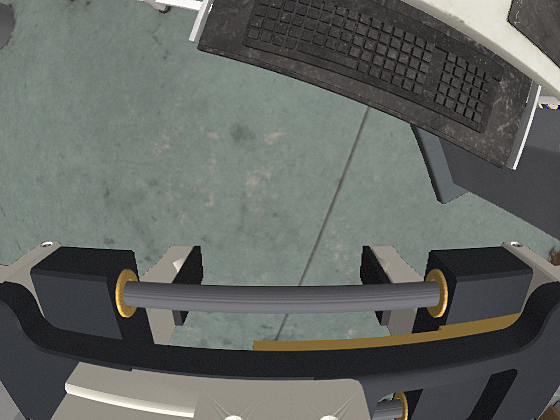

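```bash
python3 - <<'E'
import cv2
im=cv2.imread("pics/top0.png")
cv2.imwrite("pics/topz.png",cv2.resize(im[155:245,170:370],None,fx=4,fy=4,interpolation=cv2.INTER_CUBIC))
im=cv2.imread("pics/scene0.png")
cv2.imwrite("pics/scz.png",cv2.resize(im[150:280,190:360],None,fx=4.5,fy=4.5,interpolation=cv2.INTER_CUBIC))
E
```

```text
(no output)
```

View pics/topz.png

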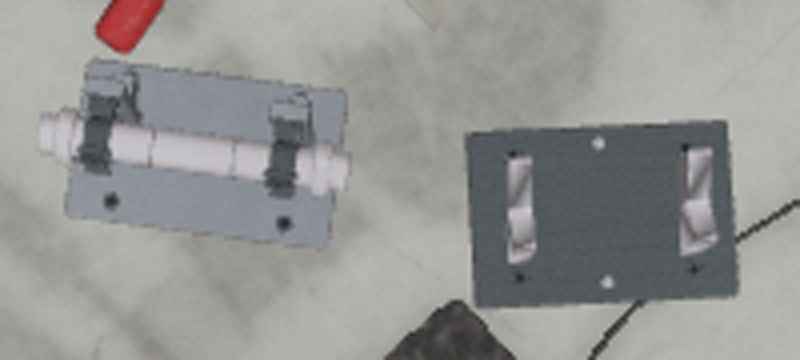

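View pics/scz.png

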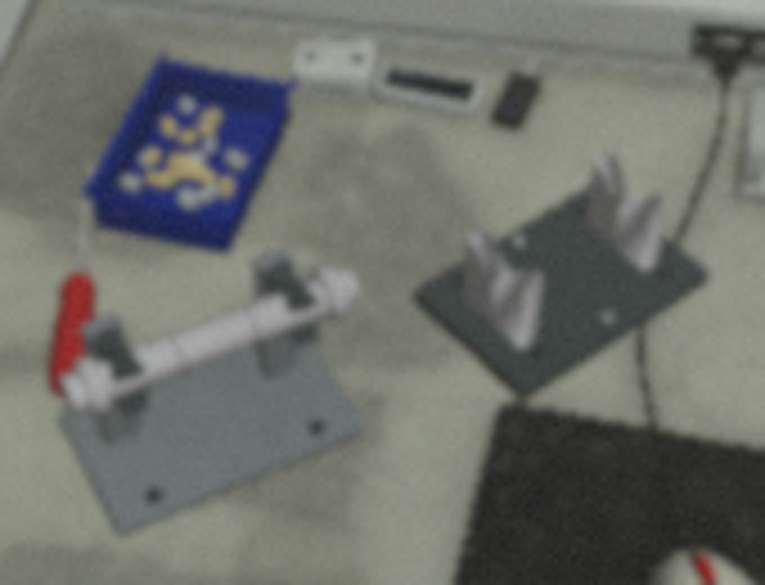

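```bash
cat > h.py <<'E'
import numpy as np, cv2
from station import arm, optics
from scipy.spatial.transform import Rotation as Rn
np.set_printoptions(precision=4,suppress=True)
def ray(name,uv,pose=None):
    m=optics.camera_model(name); K=m["mtx"]
    x=(uv[0]-K[0,2])/K[0,0]; y=(uv[1]-K[1,2])/K[1,1]
    if name!="wrist":
        d=m["R"].T@np.array([x,y,1]); return -m["R"].T@m["t"],d
    r=np.hypot(x,y); d=np.array([x/r*np.sin(r),y/r*np.sin(r),np.cos(r)])
    M=m["mount"]; R=Rn.from_euler("xyz",pose[1]).as_matrix()
    return pose[0]+R@M[:3,3], R@(M[:3,:3]@d)
def onz(name,uv,z,pose=None):
    o,d=ray(name,uv,pose); return o+d*(z-o[2])/d[2]
def proj(name,X,pose=None):
    m=optics.camera_model(name); K=m["mtx"]; X=np.asarray(X)
    if name!="wrist":
        c=m["R"]@X+m["t"]; return np.array([K[0,0]*c[0]/c[2]+K[0,2],K[1,1]*c[1]/c[2]+K[1,2]])
    R=Rn.from_euler("xyz",pose[1]).as_matrix(); M=m["mount"]
    c=M[:3,:3].T@(R.T@(X-pose[0])-M[:3,3]); th=np.arctan2(np.hypot(c[0],c[1]),c[2]); n=np.hypot(c[0],c[1])
    return np.array([K[0,2]+K[0,0]*th*c[0]/n,K[1,2]+K[1,1]*th*c[1]/n])
E
python3 - <<'E'
from h import *
f=lambda p,z:onz("top",(170+(p[0]+.5)/4-.5,155+(p[1]+.5)/4-.5),z)
H=[f(p,.008) for p in [(90,58),(347,90),(328,248),(66,216)]]
J=[f(p,.010) for p in [(467,132),(727,120),(738,295),(475,307)]]
S=[f(p,.078) for p in [(40,132),(348,172)]]
for n,Q in (("H",H),("J",J)):
    Q=np.array(Q); c=Q.mean(0); print(n,Q,c,np.linalg.norm(Q-np.roll(Q,1,0),axis=1))
    v=(Q[0]+Q[3]-Q[1]-Q[2]); w=Q[0]+Q[1]-Q[2]-Q[3]
    print(np.degrees(np.arctan2(-v[0],v[1])),np.degrees(np.arctan2(w[1],w[0])))
S=np.array(S);print(S,S.mean(0),S[0]-S[1],np.linalg.norm(S[0]-S[1]))
for n,X in (("scene",S.mean(0)),):print(proj(n,X))
E
```

```text
H [[0.6567 0.2038 0.008 ]
 [0.6416 0.0787 0.008 ]
 [0.564  0.0874 0.008 ]
 [0.579  0.2136 0.008 ]] [0.6103 0.1459 0.008 ] [0.0783 0.126  0.0781 0.1271]
-6.824244122473366 -6.801315019684443
J [[ 0.6208  0.0203  0.01  ]
 [ 0.6275 -0.1067  0.01  ]
 [ 0.5417 -0.1105  0.01  ]
 [ 0.5354  0.0166  0.01  ]] [ 0.5814 -0.0451  0.01  ] [0.0855 0.1272 0.0859 0.1272]
2.9123231361240274 2.503446769463031
[[0.6073 0.2163 0.078 ]
 [0.5898 0.0773 0.078 ]] [0.5986 0.1468 0.078 ] [0.0176 0.139  0.    ] 0.14012733672150995
[236.739  223.9662]
```

```bash
cat >> h.py <<'E'
def rel(p,yawdeg,n=1):
    s=arm.get_state(); R0=Rn.from_euler("xyz",s["ee_rot"]); T=Rn.from_euler("xyz",[np.pi,0,np.radians(yawdeg)])
    print("t",s["t"],"pos",s["eef_pos"],"rot",np.degrees(s["ee_rot"]),"F",s["force"],"w",s["width"])
    print("shift",R0.inv().apply(np.array(p)-s["eef_pos"]),"turn",np.degrees((R0.inv()*T).as_rotvec()))
E
python3 -c "
from h import *
rel([.5986,.1468,.20],-97)"
```

```text
t 0.15 pos [0.3    0.6043 0.2479] rot [179.9322  -0.0074 -26.4061] F [-0.1884 -0.1905  0.541 ] w 0.08759194616933033
shift [0.4709 0.2769 0.0483] turn [ 0.0544 -0.0482 70.5939]
```

Request:
jog_arm(
  motion=[
    [[0.1, 0.06, 0, 0, 0, 8.5, 0.0876], [0.145, 0.085, 0, 0, 0, 17, 0.0876], [0.19, 0.112, 0.01, 0, 0, 25.5, 0.0876], [0.235, 0.138, 0.02, 0, 0, 34, 0.0876], [0.28, 0.165, 0.025, 0, 0, 42.5, 0.0876], [0.325, 0.19, 0.03, 0, 0, 51, 0.0876], [0.37, 0.217, 0.035, 0, 0, 59.5, 0.0876], [0.415, 0.245, 0.04, 0, 0, 68, 0.0876]],
  ],
)

```text
t: 0.95
eef_pos: [0.5182, 0.269, 0.2163]
ee_rot: [3.141, -0.001, -1.654]
force: [0.7, 1.1, 0.4]
width: 0.0875
```

```bash
python3 -c "
from h import *
rel([.5986,.1468,.20],-97)"
```

```text
t 0.95 pos [0.5182 0.269  0.2163] rot [179.979   -0.0671 -94.7399] F [0.6891 1.1034 0.3721] w 0.08754835120550365
shift [ 0.1151 -0.0902  0.0164] turn [ 0.0196 -0.0675  2.2601]
```

Request:
jog_arm(
  motion=[
    [[0.035, -0.028, 0.005, 0, 0, 2.3, 0.0876], [0.07, -0.055, 0.01, 0, 0, 2.3, 0.0876], [0.1, -0.08, 0.016, 0, 0, 2.3, 0.0876], [0.115, -0.09, 0.016, 0, 0, 2.3, 0.0876], [0.115, -0.09, 0.016, 0, 0, 2.3, 0.0876], [0.115, -0.09, 0.016, 0, 0, 2.3, 0.0876]],
  ],
)

```text
t: 1.55
eef_pos: [0.5983, 0.1466, 0.2]
ee_rot: [3.141, -0.001, -1.695]
force: [-0.7, -0.2, -0.2]
width: 0.0872
```

```bash
python3 -c "
from h import *
rel([.5986,.1468,.20],-97)
s=arm.get_state();pose=(s['eef_pos'],s['ee_rot'])
im=optics.grab_frame('wrist')[:,:,::-1].copy();cv2.imwrite('pics/w1.png',im)
a=np.radians(-97+90);d=np.array([-np.sin(a),np.cos(a),0])
for k in(-.07,0,.07):
  u=proj('wrist',np.array([.5986,.1468,.078])+k*d,pose);print(u)
"
```

```text
t 1.55 pos [0.5983 0.1466 0.2   ] rot [179.9495  -0.0816 -97.1115] F [-0.7437 -0.2411 -0.2392] w 0.08719436578338789
shift [-0.0002 -0.0003  0.    ] turn [ 0.0506 -0.0816 -0.1115]
[280.0696 121.8302]
[280.2337 206.9847]
[280.4086 280.5897]
```

View pics/w1.png

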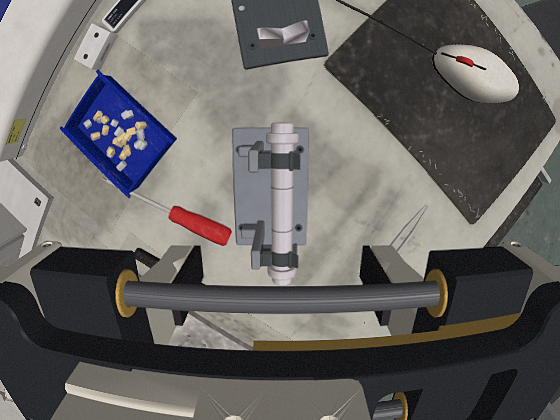

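Request:
jog_arm(
  motion=[
    [[0, 0.001, 0.03, 0, 0, 0, 0.0876], [0, 0.001, 0.06, 0, 0, 0, 0.0876], [0, 0.001, 0.09, 0, 0, 0, 0.0876], [0, 0.001, 0.105, 0, 0, 0, 0.0876], [0, 0.001, 0.119, 0, 0, 0, 0.0876], [0, 0.001, 0.119, 0, 0, 0, 0.0876], [0, 0.001, 0.119, 0, 0, 0, 0.0876]],
  ],
)

```text
t: 2.3
eef_pos: [0.5973, 0.1479, 0.0818]
ee_rot: [3.142, -0.001, -1.693]
force: [0.4, -0.7, -0.3]
width: 0.0882
```

Request:
jog_arm(
  motion=[
    [[0, 0, 0, 0, 0, 0, 0.028], [0, 0, 0, 0, 0, 0, 0.028], [0, 0, 0, 0, 0, 0, 0.028], [0, 0, 0, 0, 0, 0, 0.028], [0, 0, 0, 0, 0, 0, 0.028], [0, 0, 0, 0, 0, 0, 0.028]],
  ],
  newtons=5,
)

```text
t: 2.9
eef_pos: [0.5973, 0.1478, 0.0819]
ee_rot: [-3.142, -0.001, -1.693]
force: [-0.4, -0.1, 0.8]
width: 0.0452
```

```bash
python3 -c "
from h import *
rel([.5986,.1468,.081],-97)
s=arm.get_state();
im=optics.grab_frame('wrist')[:,:,::-1].copy();cv2.imwrite('pics/w2.png',im)
"
```

```text
t 2.9 pos [0.5973 0.1478 0.0819] rot [-179.9981   -0.0585  -96.996 ] F [-0.405  -0.0898  0.7679] w 0.04515217777914055
shift [ 0.0009 -0.0014  0.0009] turn [-0.0019 -0.0585  0.004 ]
```

View pics/w2.png

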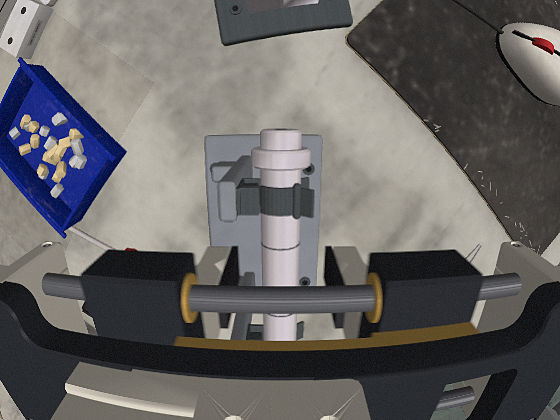

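Request:
jog_arm(
  motion=[
    [[0, 0, 0.001, 0, 0, 0, 0.016], [0, 0, 0.001, 0, 0, 0, 0.016], [0, 0, 0.001, 0, 0, 0, 0.016], [0, 0, 0.001, 0, 0, 0, 0.016], [0, 0, 0.001, 0, 0, 0, 0.016], [0, 0, 0.001, 0, 0, 0, 0.016]],
  ],
  newtons=8,
)

```text
t: 3.55
eef_pos: [0.5976, 0.1479, 0.081]
ee_rot: [-3.141, -0.001, -1.693]
force: [2.5, -0.7, -0.0]
width: 0.0175
```

Request:
jog_arm(
  motion=[
    [[0, 0, 0, 0, 0, 0, 0.0], [0, 0, 0, 0, 0, 0, 0.0], [0, 0, 0, 0, 0, 0, 0.0]],
  ],
  newtons=45,
)

```text
t: 3.85
eef_pos: [0.5976, 0.1479, 0.081]
ee_rot: [-3.141, -0.001, -1.693]
force: [1.9, 0.8, 0.8]
width: 0.0172
```

Request:
jog_arm(
  motion=[
    [[0, 0.005, 0, 0, 0, 0, 0], [0, 0.01, 0, 0, 0, 0, 0], [0, 0.015, 0, 0, 0, 0, 0], [0, 0.02, 0, 0, 0, 0, 0], [0, 0.025, 0, 0, 0, 0, 0], [0, 0.03, 0, 0, 0, 0, 0], [0, 0.036, 0, 0, 0, 0, 0], [0, 0.042, 0, 0, 0, 0, 0]],
  ],
)

```text
t: 4.65
eef_pos: [0.5554, 0.1531, 0.081]
ee_rot: [-3.141, -0.001, -1.693]
force: [0.2, -0.1, -1.3]
width: 0.0169
```

```bash
python3 -c "
from h import *
rel([.5814,-.0451,.16],-87.3)
im=optics.grab_frame('wrist')[:,:,::-1].copy();cv2.imwrite('pics/w3.png',im)
"
```

```text
t 4.65 pos [0.5554 0.1531 0.081 ] rot [-179.9708   -0.0462  -96.9917] F [ 0.1728 -0.1363 -1.2954] w 0.016891743187648692
shift [ 0.1936 -0.05   -0.0788] turn [-0.0252 -0.0486 -9.6917]
```

View pics/w3.png

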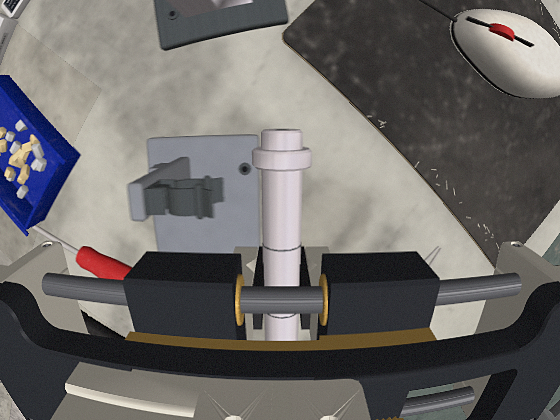

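Request:
jog_arm(
  motion=[
    [[0, 0, -0.02, 0, 0, 0, 0], [0, 0, -0.05, 0, 0, 0, 0], [0, 0, -0.079, 0, 0, 0, 0], [0.03, -0.01, -0.079, 0, 0, -1, 0], [0.065, -0.02, -0.079, 0, 0, -3, 0], [0.1, -0.03, -0.079, 0, 0, -5, 0], [0.14, -0.04, -0.079, 0, 0, -7, 0], [0.17, -0.045, -0.079, 0, 0, -9, 0]],
  ],
)

```text
t: 5.5
eef_pos: [0.5784, -0.023, 0.1602]
ee_rot: [3.142, -0.001, -1.535]
force: [0.4, 0.2, -1.2]
width: 0.0172
```

Request:
jog_arm(
  motion=[
    [[0.02, -0.002, 0, 0, 0, -1, 0], [0.02, -0.002, 0, 0, 0, -1, 0], [0.02, -0.002, 0, 0, 0, -1, 0], [0.02, -0.002, 0, 0, 0, -1, 0]],
  ],
)

```text
t: 5.9
eef_pos: [0.5811, -0.0423, 0.1602]
ee_rot: [3.142, -0.001, -1.517]
force: [0.4, -0.2, -0.5]
width: 0.0167
```

```bash
python3 -c "
from h import *
rel([.5814,-.0451,.16],-87.3)
s=arm.get_state();pose=(s['eef_pos'],s['ee_rot']);R=Rn.from_euler('xyz',pose[1]).as_matrix()
for n in ('wrist','top'):
  im=optics.grab_frame(n)[:,:,::-1].copy();cv2.imwrite('pics/%s4.png'%n,im)
  for k in (.054,.07): print(n,proj(n,pose[0]+R@np.array([k,0,.003]),pose))
  print(proj(n,pose[0]+R@np.array([-.07,0,.003]),pose))
  for y in (.064,.042,-.042,-.064): 
     a=np.radians(2.7);c=np.array([.5814,-.0451,0.01]);print(proj(n,c+[-y*np.sin(a),y*np.cos(a),0 if abs(y)>.05 else .0295],pose))
"
python3 - <<'E'
import cv2
im=cv2.imread("pics/top4.png")
cv2.imwrite("pics/top4z.png",cv2.resize(im[155:245,170:370],None,fx=4,fy=4,interpolation=cv2.INTER_CUBIC))
E
```

```text
t 5.9 pos [ 0.5811 -0.0423  0.1602] rot [179.9996  -0.0501 -86.9274] F [ 0.4349 -0.2251 -0.5291] w 0.01668137932551298
shift [ 0.0028 -0.0001  0.0002] turn [ 0.0003 -0.0501  0.3726]
wrist [280.5177 167.5455]
wrist [280.5305 130.7646]
[280.5455 376.3255]
[280.3133 258.1493]
[280.369  250.3069]
[281.0587 153.1217]
[281.2696 123.972 ]
top [360.0769 193.9538]
top [369.577  193.4977]
[286.0494 197.5084]
[287.1607 209.2479]
[299.5665 206.5701]
[343.974  204.7023]
[352.9506 206.4716]
```

View pics/wrist4.png

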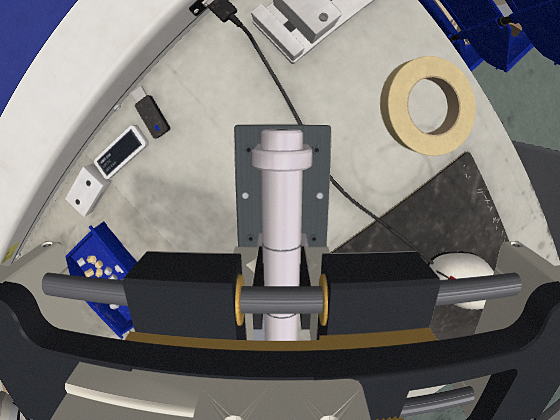

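View pics/top4z.png

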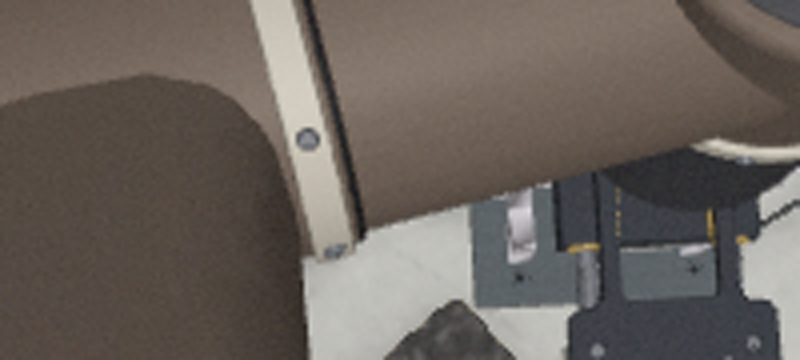

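Request:
jog_arm(
  motion=[
    [[0.002, 0, 0, 0, 0, 0.4, 0], [0.002, 0, 0.02, 0, 0, 0.4, 0], [0.002, 0, 0.045, 0, 0, 0.4, 0], [0.002, 0, 0.065, 0, 0, 0.4, 0], [0.002, 0, 0.077, 0, 0, 0.4, 0], [0.002, 0, 0.083, 0, 0, 0.4, 0], [0.002, 0, 0.083, 0, 0, 0.4, 0]],
  ],
)

```text
t: 6.7
eef_pos: [0.5812, -0.044, 0.0768]
ee_rot: [3.141, -0.001, -1.523]
force: [-0.7, 0.0, 0.3]
width: 0.0165
```

```bash
python3 -c "
from h import *
rel([.5814,-.0441,.055],-87.3)
for n in ('wrist','scene'):
  im=optics.grab_frame(n)[:,:,::-1].copy();
  if n=='scene': im=cv2.resize(im[150:280,190:360],None,fx=4.5,fy=4.5,interpolation=cv2.INTER_CUBIC)
  cv2.imwrite('pics/%s5.png'%n,im)
"
```

```text
t 6.7 pos [ 0.5812 -0.044   0.0768] rot [179.9494  -0.0676 -87.2611] F [-0.6509  0.0292  0.2803] w 0.016455117080113407
shift [ 0.0001 -0.0003  0.0218] turn [ 0.0506 -0.0676  0.0389]
```

View pics/wrist5.png

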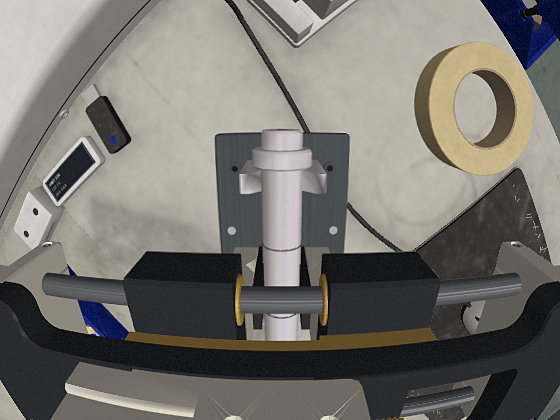

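View pics/scene5.png

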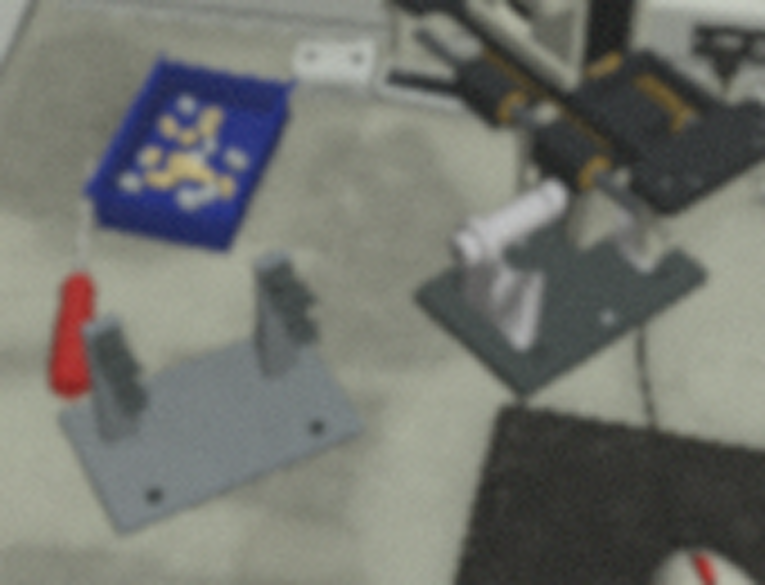

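Request:
jog_arm(
  motion=[
    [[0, 0, 0.004, 0, 0, 0, 0], [0, 0, 0.008, 0, 0, 0, 0], [0, 0, 0.012, 0, 0, 0, 0], [0, 0, 0.015, 0, 0, 0, 0], [0, 0, 0.017, 0, 0, 0, 0], [0, 0, 0.019, 0, 0, 0, 0], [0, 0, 0.019, 0, 0, 0, 0]],
  ],
)

```text
t: 7.5
eef_pos: [0.5817, -0.044, 0.0587]
ee_rot: [-3.141, -0.001, -1.523]
force: [-0.1, -0.1, -1.2]
width: 0.0167
```

Request:
jog_arm(
  motion=[
    [[0, 0, 0.001, 0, 0, 0, 0], [0, 0, 0.0015, 0, 0, 0, 0], [0, 0, 0.002, 0, 0, 0, 0], [0, 0, 0.0025, 0, 0, 0, 0]],
  ],
)

```text
t: 7.9
eef_pos: [0.5818, -0.044, 0.0563]
ee_rot: [-3.141, -0.001, -1.523]
force: [-1.7, 2.2, 4.8]
width: 0.0167
```

Request:
jog_arm(
  motion=[
    [[0, 0, 0.0005, 0, 0, 0, 0], [0, 0, 0.001, 0, 0, 0, 0], [0, 0, 0.001, 0, 0, 0, 0]],
  ],
)

```text
t: 8.2
eef_pos: [0.5819, -0.044, 0.0562]
ee_rot: [-3.14, -0.001, -1.523]
force: [-2.9, 1.0, 8.0]
width: 0.0169
```

```bash
python3 -c "
from h import *
rel([.5814,-.0441,.055],-87.3);print(arm.get_state()['moment'])
for n in ('wrist','scene'):
  im=optics.grab_frame(n)[:,:,::-1].copy();
  if n=='scene': im=cv2.resize(im[150:280,190:360],None,fx=4.5,fy=4.5,interpolation=cv2.INTER_CUBIC)
  cv2.imwrite('pics/%s6.png'%n,im)
"
```

```text
t 8.2 pos [ 0.5819 -0.044   0.0562] rot [-179.9336   -0.067   -87.2378] F [-2.9104  1.0411  7.9673] w 0.01691911280223947
shift [0.0001 0.0005 0.0012] turn [-0.0664 -0.067   0.0622]
[0.3852 1.2327 0.0181]
```

View pics/wrist6.png

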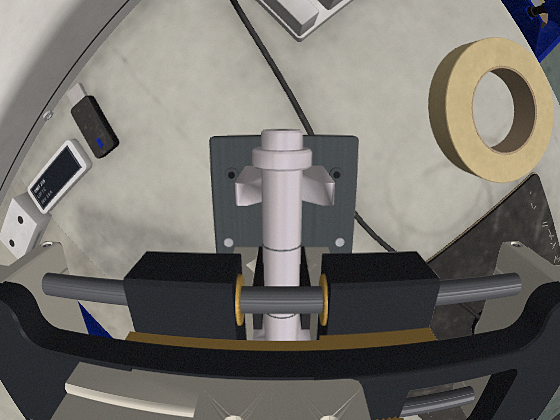

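View pics/scene6.png

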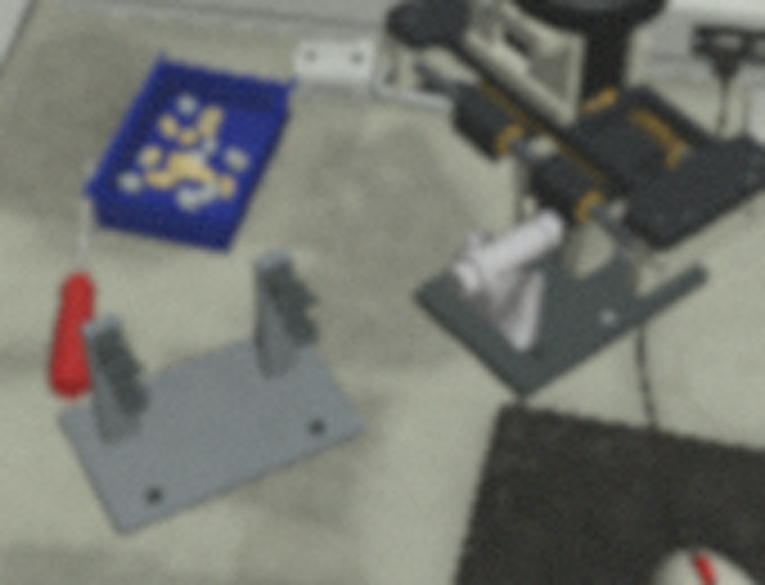

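Request:
jog_arm(
  motion=[
    [[0, 0.0006, 0.0005, 0, 0, 0, 0], [0, 0.001, 0.0008, 0, 0, 0, 0], [0, 0.001, 0.001, 0, 0, 0, 0]],
  ],
)

```text
t: 8.6
eef_pos: [0.5808, -0.0441, 0.0553]
ee_rot: [-3.14, -0.001, -1.523]
force: [-2.4, 0.9, 3.8]
width: 0.0166
```

```bash
python3 -c "
from h import *
rel([.5814,-.0441,.055],-87.3);print(arm.get_state()['moment'])"
```

```text
t 8.6 pos [ 0.5808 -0.0441  0.0553] rot [-179.9281   -0.0662  -87.2373] F [-2.4306  0.8771  3.7657] w 0.016643744144650478
shift [ 0.0001 -0.0006  0.0003] turn [-0.0719 -0.0662  0.0627]
[0.3377 0.5887 0.0245]
```

Confirmed: it slid down the far flank. One more nudge the same way.

Request:
jog_arm(
  motion=[
    [[0, 0.0004, 0.0005, 0, 0, 0, 0], [0, 0.0006, 0.001, 0, 0, 0, 0], [0, 0.0006, 0.001, 0, 0, 0, 0]],
  ],
)

```text
t: 8.9
eef_pos: [0.5808, -0.0441, 0.0552]
ee_rot: [-3.139, -0.001, -1.522]
force: [-2.1, 0.6, 9.1]
width: 0.0167
```

```bash
python3 -c "
from h import *
rel([.5814,-.0441,.055],-87.3);print(arm.get_state()['moment'])"
```

```text
t 8.9 pos [ 0.5808 -0.0441  0.0552] rot [-179.8615   -0.0754  -87.2092] F [-2.0585  0.6247  9.076 ] w 0.016732597659707367
shift [ 0.0001 -0.0006  0.0002] turn [-0.1386 -0.0753  0.0909]
[ 0.2845  0.7629 -0.0047]
```

Request:
jog_arm(
  motion=[
    [[0, 0, 0, 0, 0, 0, 0], [0, 0, 0, 0, 0, 0, 0], [0, 0, 0, 0, 0, 0, 0.018], [0, 0, 0, 0, 0, 0, 0.022], [0, 0, 0, 0, 0, 0, 0.03], [0, 0, 0, 0, 0, 0, 0.04], [0, 0, 0, 0, 0, 0, 0.05]],
  ],
  newtons=3,
)

```text
t: 9.6
eef_pos: [0.5808, -0.0441, 0.0551]
ee_rot: [-3.139, -0.001, -1.522]
force: [0.4, 0.2, 0.6]
width: 0.0408
```

```bash
python3 -c "
from h import *
rel([.5814,-.0441,.055],-87.3)
for n in ('wrist',):
  im=optics.grab_frame(n)[:,:,::-1].copy();
  cv2.imwrite('pics/%s7.png'%n,im)
"
```

```text
t 9.6 pos [ 0.5808 -0.0441  0.0551] rot [-179.8609   -0.0762  -87.2098] F [0.3544 0.1958 0.6001] w 0.040788631004926544
shift [ 0.0001 -0.0006  0.0001] turn [-0.1391 -0.0761  0.0903]
```

View pics/wrist7.png

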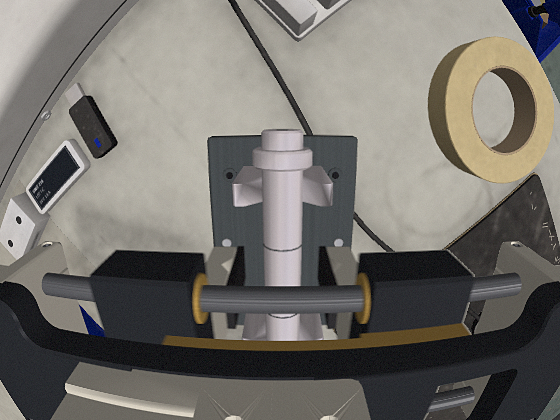

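Released; the spindle sits at columns 262–302 between the pads. Retreat straight up, then away towards -x.

Request:
jog_arm(
  motion=[
    [[0, 0, 0, 0, 0, 0, 0.06], [0, 0, -0.01, 0, 0, 0, 0.06], [0, 0, -0.03, 0, 0, 0, 0.06], [0, 0, -0.06, 0, 0, 0, 0.07], [0, 0, -0.1, 0, 0, 0, 0.07], [0, 0, -0.14, 0, 0, 0, 0.07], [0, 0, -0.18, 0, 0, 0, 0.07], [0, 0, -0.2, 0, 0, 0, 0.07]],
  ],
)

```text
t: 10.45
eef_pos: [0.5815, -0.0439, 0.2603]
ee_rot: [-3.133, -0.001, -1.522]
force: [1.3, 1.0, -0.7]
width: 0.07
```

```bash
python3 -c "
from h import *
rel([.4,.3,.255],-87)
for n in ('wrist','scene'):
  im=optics.grab_frame(n)[:,:,::-1].copy();
  cv2.imwrite('pics/%s8.png'%n,im)
"
```

```text
t 10.45 pos [ 0.5815 -0.0439  0.2603] rot [-179.5147   -0.0661  -87.1871] F [ 1.2627  1.0426 -0.7374] w 0.0699981239681942
shift [-0.3524  0.1644  0.0035] turn [-0.4852 -0.0669 -0.1868]
```

View pics/wrist8.png

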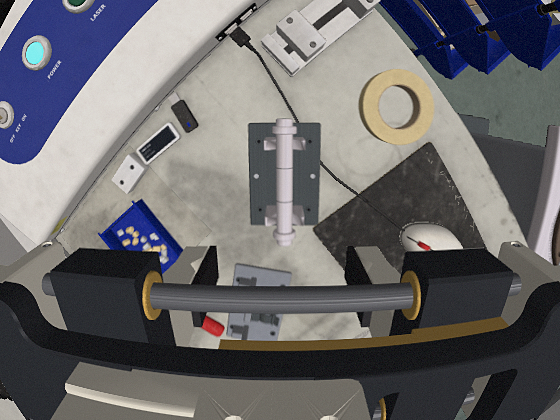

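Request:
jog_arm(
  motion=[
    [[-0.03, 0.015, -0.005, 0, 0, 0, 0.07], [-0.07, 0.03, -0.01, 0, 0, 0, 0.07], [-0.11, 0.05, -0.01, 0, 0, 0, 0.07], [-0.15, 0.07, -0.01, 0, 0, 0, 0.07], [-0.19, 0.09, -0.01, 0, 0, 0, 0.07], [-0.23, 0.11, -0.01, 0, 0, 0, 0.07], [-0.27, 0.13, -0.01, 0, 0, 0, 0.07], [-0.27, 0.13, -0.01, 0, 0, 0, 0.07]],
  ],
)

```text
t: 11.35
eef_pos: [0.4365, 0.2228, 0.2686]
ee_rot: [-3.132, 0.0, -1.517]
force: [0.0, -0.7, 0.2]
width: 0.0701
```

```bash
python3 -c "
from h import *
f=lambda n,c,k:cv2.resize(optics.grab_frame(n)[c[0]:c[1],c[2]:c[3],::-1],None,fx=k,fy=k,interpolation=cv2.INTER_CUBIC)
cv2.imwrite('pics/top9.png',f('top',(165,235,270,370),8))
cv2.imwrite('pics/scene9.png',f('scene',(170,260,260,370),7))
cv2.imwrite('pics/topf.png',optics.grab_frame('top')[:,:,::-1])
c=np.array([.5814,-.0451,.052]);a=np.radians(2.7)
for y in(.07,0,-.07):
  X=c+[-y*np.sin(a),y*np.cos(a),0]
  print((proj('top',X)-[270,165]+.5)*8-.5,(proj('scene',X)-[260,170]+.5)*7-.5)
"
```

```text
[123.4264 333.3523] [220.9007 302.3065]
[423.836  320.7357] [391.2478 201.3667]
[722.7834 308.1806] [550.7916 106.8284]
```

View pics/top9.png

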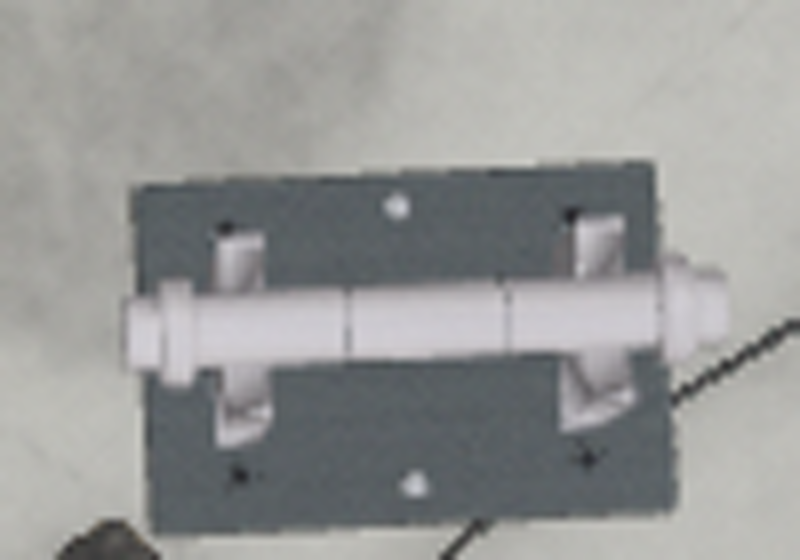

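View pics/scene9.png

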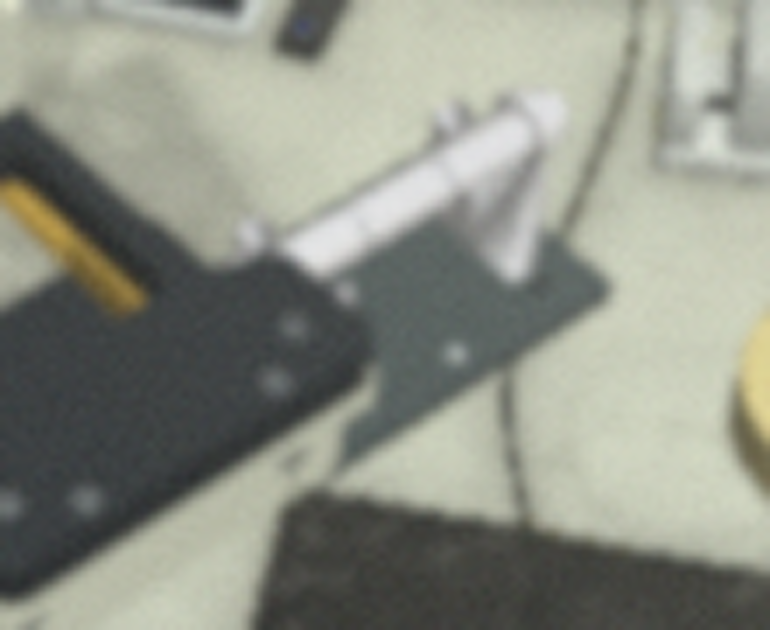

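View pics/topf.png

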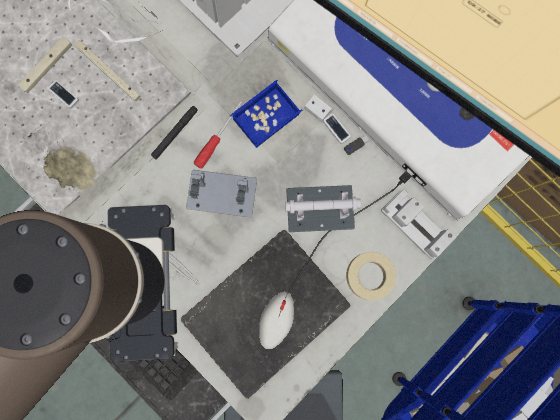

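```bash
python3 -c "
from h import *
print(arm.job_done()); print(arm.get_state()['t'])"
```

```text
the job is handed in; nothing more can be done
None
the job is handed in; nothing more can be done
```

The spindle is out of both clips and lying in both vees of the marking jig. I let it go and moved the arm clear, and handed the job in at about 11.5 s of the 42 s allowed.

**Snapping out:** I gripped it across the middle at 45 N and pulled it 42 mm straight forward. It stayed aligned in the gripper.

**Laying it down:** On the way in it first rode about 1 mm up the far side of the vees. I nudged it about 1 mm towards the robot while pressing lightly, and it slid home. The tool height then put its axis 52.2 mm above the worktop, against the 52 mm expected. I lowered the grip to 3 N before opening the fingers, and the forces fell to about zero.

**Last checks:**
- **Seating:** In the final top view both ends lie within about 1 mm of the predicted home position, so about 1 mm of the 7 mm lengthways play is used. The collars are outside the blocks.
- **Other items:** Everything in view is where it started. The gripper partly covers the tweezers in that picture, but it never came near them at low height.
- **Scene camera:** The retreated gripper hid the near end of the spindle, so that view confirms only the far end.
- **Forces:** The readings I saw never went above about 10 N. The force during the pull itself was only read before and after.

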